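Lift the pen of a slice plotter behind its pried-open cover

ROBOT

A 7-joint arm with a two-finger parallel gripper is mounted at the origin on the work surface. World frame = base frame: x ahead of the robot, y to its left, z up, the work surface at z = 0. Lengths are in mm, angles in rad, forces in N, time in s.
With the tool pointing down it reaches from about 425 to 950 mm from the base axis. Payload 16.7 kg.
Tool frame: the origin (TCP) lies between the finger pads; the fingertips stand 14 mm ahead of it and the grasp point (between the pads) lies 5 mm behind it (robot.tips_ahead is the distance from the TCP to the fingertips, in mm); z points along the fingers, y is the line along which they close (so a half turn about z gives the same grasp; the last joint's range is limited). The gripper opens to 94 mm and grips with 3 to 60 N. Pads are 16 mm wide; open, the fingers measure 119 mm over their backs; the gripper's body (75 mm by 177 mm) begins 78 mm behind the grasp point.
Start: joints at [1.046, 0.426, 0.074, 1.606, -0.034, 1.111, -0.067], TCP at [247.703, -627.868, 219.467] pointing down, gripper open.
Joint ranges: [-2.85, 2.85], [-0.5, 2.14], [-1.23, 1.37], [0.21, 2.46], [-1.02, 4.16], [0.16, 2.05], [-2.73, 2.73]. Speed limits (rad/s): [1.89, 1.89, 2.39, 2.39, 3.01, 3.01, 3.01].

INTERFACE

Orientations are given as a rotation vector (axis times angle).
In Python, from plant import robot, get_image, calibration, workorder gives the robot as it stands.
- The arm moves only by the tool send_rows, never from a script. Its argument "deltas" is a list of rows, each an object of numbers: "tx", "ty", "tz": the shift along the tool's x, y, z scaled (see below); "turn": the turn about the tool's z scaled (see below). In form: [{"tx": .., "ty": .., "tz": .., "turn": ..}, ...]. A call has 1 to 10 rows; each row shifts and turns the commanded pose from where the row before left it, along the tool's axes as they then stand; what a row does not reach is not made up. The controller multiplies each number of a shift by 2.5 cm and each number of a turn by 5 degrees. A row lasts 1/10 s, in which the tool goes at most 50 mm and 8.59 degrees, less where a joint would pass 70% of its speed; a pose out of reach is approached as far as the arm can. A call with a number of a shift or a turn outside -1 to 1 is refused whole. A call with a gripper value outside its range is refused whole. "grip" is the closure, from -1 (fully open) to 1 (shut), set as the call begins (left out, the last holds). The fingers move at their own pace and stop on an object; "newtons" is the grip in N (left out, the last holds). Time passes only in rows, so rows that do not move let the fingers close. It gives the time, the measured TCP pose, the force, the opening and the grip force at its end, in the units of the state.
- robot.get_obs(): the state, without advancing time (a new reading comes with each control period).
- get_image(name): name is "side" or "top" or "wrist"; returns the picture (384x512x3 uint8, blue, green, red); there is no depth.
- calibration(name): a dict with "mtx" (3x3 intrinsics, pixels), "rvec" (rotation vector, rad) and "tvec" (3), from world to camera coordinates, as OpenCV has them. Camera axes: x right, y down, z forward; pixel columns grow to the right and rows downward; lengths in mm; the calibration is good to about 2 mm. A picture is of the moment at which its call begins: read the wrist's pose just before it. calibration takes no time and is no camera call; for the wrist camera it gives the pose at the moment of the call.
- workorder.finish_job(): hands the job in; it is judged then, once.
The state is a dict: "time": time; "joint_positions": joint angles; "qd": joint speeds; "joint_torque": joint torques, N m; "tcp_pos": TCP position; "tcp_rot": TCP orientation; "wrist_force": force on the tool from outside, world axes, zero at the start; "wrist_torque": the same for the moment, N m; "width": finger opening in mm; "grasp_force": force on a finger pad.
Only numpy, scipy, OpenCV 4.12 (cv2) and the standard library are available. Lean on these libraries where they do the work, as an engineer would, in place of code of your own. Each camera call takes 0.05 s, during which the arm holds its last target. There are 200 camera calls.

TASK

The pen plotter has finished marking its wood slice and the pen must come off the wood: using the orange putty knife, not the gripper, pry open the yellow dust cover on the plotter's head and swing it back past upright. Then lay the knife flat back on the black rubber mat and let go of it, and after that raise the red-knobbed pen-lift lever inside the head all the way up. Leave the slice under the pen and everything else on the bench where it is.

Things in the scene. Friction and masses are not known exactly. Their poses are not given: they have to be found in the camera images.
- plotter: benchtop pen plotter, fixed to the bench, turned somewhat either way. Origin on the bench under the middle of its head, x away from its front (roughly away from the robot), y to its left, z up. Grey bed: x -100 to 130 mm, y -98 to 98, 30 mm high. Its column and arm behind the head: x 55 to 125, top at z 135
- head_top (a point): middle of the head's open top, at rim height (plotter x 0, y 0, z 155). The head is a dark steel open-topped tub over the bed: plotter x -55 to 55, y -68 to 68 mm, underside at z 75, rim at z 155, walls 8 mm thick, inner floor at z 100
- lamp (a point): top of the lamp fixed at the bed's left side, close beside the head: this point is at plotter x -20, y 90, z 210 mm. Its 12 mm black post stands at x 30, y 90 up to z 190 and bends forward to this point (round top at z 216); white conical shade below it, 34 mm wide, z 180 to 210
- pry_slot (a point): middle of the pry slot, on the outer front face of the head: a notch in the front wall under the cover, 46 mm wide (y) and 12 mm high (z 143 to 155 over the bench), open into the tub. Axes as the plotter's. When the cover is shut, the lever's knob lies well below the slot (top under z 140)
- cover_hinge (a point): middle of the cover's hinge axis at the rear top edge of the head (plotter x 55, z 157); the axis runs along the plotter's y
- cover_lip (a point): middle of the lower edge of the cover's front lip, 116 mm from the hinge axis; moves with the cover
- cover: yellow dust cover, flat plate 116 mm (x) by 136 mm (y), 4 mm thick, 50 g, that closes the top of the head and overhangs its front by 6 mm. Origin on the hinge axis, at mid-thickness; the plate extends along its own -x
- cover_angle (a joint): opening of the cover in rad: 0 shut, 1.57 upright, 2.0 its stop, leaning back. Stiff hinge (about 0.06 N m): it stays where it is left
- lever_knob (a point): centre of the red knob on the pen-lift lever, a cylinder 16 mm in diameter and 12 mm long across (along y), 53 mm from the lever's pivot; moves with the lever. It is at y 0 of the tub, with 54 mm free either side, 25 mm from the knob's centre to the tub's front wall
- lever_pivot (a point): pivot of the pen-lift lever inside the tub (plotter x 30, z 108); its axis runs along the plotter's y. Lever at rest: points towards the front, its knob 8 mm above and 52 mm in front of the pivot
- lever_angle (a joint): lever angle in rad: 0 lowest (pen on the wood), 1.0 all the way up at its stop (knob over the rim). Light friction (0.03 N m): it stays where it is left. It starts between 0 and 0.2. The blue pen under the head rises with it
- knife: putty knife, about 90 g. Orange flat-sided handle 100 mm long, 24 mm wide, 20 mm high; steel blade 80 mm long, 24 mm wide, 3 mm thick at mid-height of the handle. Origin on the underside; x runs along the blade: handle x -85 to 15, blade x 15 to 95, blade mid-thickness at z 10. Starts lying on the rubber mat
- knife_mat: black rubber mat fixed to the bench, 260 mm (x) by 200 mm (y), 4 mm thick; origin at the centre of its underside. It may be on either side of the plotter
- side_mat: cork mat of the same size on the other side, fixed
- glue: glue bottle with a red cap standing on the rubber mat beside the knife, 54 mm in diameter, 160 mm tall; origin at its foot; leave alone
- slice_stack: stack of three wood slices (one piece), about 104 mm in diameter, 45 mm tall, on the cork mat; origin at its foot; leave alone
- pencil_pot: blue pot with pencils on the cork mat, 60 mm in diameter, 150 mm tall with its pencils; origin at its foot; leave alone
- tape: yellow tape measure standing on the plotter's bed at its front right corner, 60 x 32 mm, 55 mm tall (top at z 85); origin at its foot; leave alone
- tag: marked wood slice, 80 mm in diameter, 15 mm thick, lying loose on the plotter's bed under the pen; origin at the centre of its underside; leave alone
Not all that is in view belongs to the job. Of the things shaped like the knife, the orange one is meant.

How it is judged:
By the outcome, as a careful person would: the job done as asked, in the order asked, and still so for the second after the job is handed in, with the robot touching nothing.
It also fails if it takes over 70 s, if anything falls off the work surface, if the arm or the gripper's body presses on something with over 40 N, if the wrist force passes 120 N, or if a joint passes its speed limit or range.

## Working session

There is one attempt and no reset: what is moved stays moved. The work goes in short steps, Python scripts to look and compute and a tool call to move; the robot and the scene stay as the last step left them, time stands still between calls to the robot, and variables do not carry over. Pictures are saved under pics/ and viewed, at most 10 in all, crops included, and the job is handed in when it is done.

Besides the shell and the picture viewer there is one more tool, called in YAML: its name, and indented under it one key for each argument. send_rows: Moves the arm, as the interface text tells. Shifts and turns lie within -1 to 1; 1 stands for 2.5 cm of shift or 5 degrees of turn. Its arguments: {"type":"object","properties":{"deltas":{"type":"array"},"grip":{"type":"number"},"newtons":{"type":"number"}},"required":["deltas"]}

```bash
mkdir -p pics; ls
python3 - <<'E'
from plant import robot,get_image,calibration
import cv2,numpy as np
for n in("side","top"):
    cv2.imwrite(f"pics/{n}0.png",get_image(n)); c=calibration(n)
    R=cv2.Rodrigues(np.array(c["rvec"],float))[0]; print(n,np.round(c["mtx"],1).tolist(),np.round(-R.T@np.array(c["tvec"]).ravel()),np.round(R[2],2))
o=robot.get_obs();print({k:np.round(v,3) for k,v in o.items()})
E
```

```text
pics
side [[464.0, 0.0, 249.3], [0.0, 464.0, 196.9], [0.0, 0.0, 1.0]] [  44. 1229.  906.] [ 0.26 -0.84 -0.48]
top [[461.4, 0.0, 256.4], [0.0, 461.4, 184.9], [0.0, 0.0, 1.0]] [ 291.  -95. 1623.] [ 0.11 -0.01 -0.99]
{'time': np.float64(0.1), 'joint_positions': array([ 1.046,  0.427,  0.074,  1.607, -0.034,  1.111, -0.067]), 'qd': array([-0.002, -0.001, -0.001, -0.001,  0.   ,  0.   , -0.   ]), 'joint_torque': array([ 7.0000e-03, -9.3748e+01,  3.6760e+00, -4.5505e+01, -4.9000e-02,
        1.7000e-02, -0.0000e+00]), 'tcp_pos': array([ 247.575, -627.55 ,  218.846]), 'tcp_rot': array([-3.085, -0.587,  0.   ]), 'wrist_force': array([-0.821,  0.451,  0.642]), 'wrist_torque': array([-0.03 ,  0.034,  0.074]), 'grasp_force': np.float64(0.0), 'width': np.float64(93.859)}
```

View pics/top0.png

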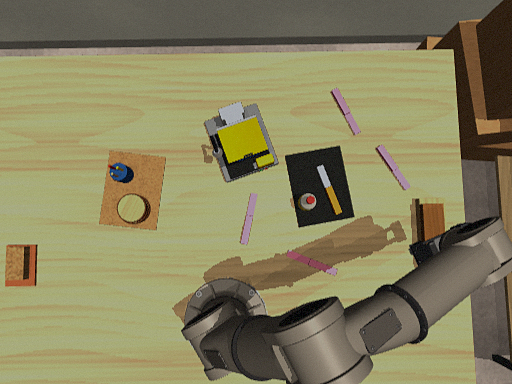

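View pics/side0.png

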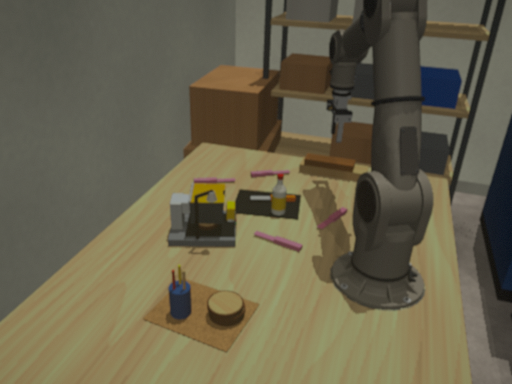

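Top view: the plotter is at about (240,142) with its yellow cover at (240,140), and the tape is at (265,160). The black mat is on the right at (320,187). On it lie the knife, with its orange handle at (334,200) and blade tip at (321,167), and the glue at (308,202). The side view shows the lamp and column to the left of the head.

```bash
cat > h.py <<'E'
from plant import robot,get_image,calibration
import cv2,numpy as np
def cam(n):
    c=calibration(n);R=cv2.Rodrigues(np.array(c["rvec"],float))[0];t=np.array(c["tvec"],float).ravel()
    return np.array(c["mtx"],float),R,t
def plane(C,px,z):
    K,R,t=C;px=np.atleast_2d(np.array(px,float));o=-R.T@t
    d=(R.T@np.linalg.inv(K)@np.c_[px,np.ones(len(px))].T).T
    return o+d*((z-o[2])/d[:,2])[:,None]
def proj(C,P):
    K,R,t=C;return cv2.projectPoints(np.atleast_2d(np.array(P,float)),R,t,K,None)[0][:,0]
def blobs(im,lo,hi,amin=20):
    m=cv2.inRange(cv2.cvtColor(im,cv2.COLOR_BGR2HSV),np.array(lo),np.array(hi))
    cs=[c for c in cv2.findContours(m,cv2.RETR_EXTERNAL,cv2.CHAIN_APPROX_NONE)[0] if cv2.contourArea(c)>amin]
    return sorted(cs,key=cv2.contourArea,reverse=True)
def rect(C,c,z):
    """min-area rect of a contour cast on plane z -> centre, sizes, angle (deg) of long side"""
    P=plane(C,c[:,0,:],z)[:,:2].astype(np.float32);r=cv2.minAreaRect(P);b=cv2.boxPoints(r)
    e=[b[1]-b[0],b[2]-b[1]];e=max(e,key=np.linalg.norm)
    return np.round(r[0],1),np.round(sorted(r[1]),1),round(float(np.degrees(np.arctan2(e[1],e[0]))),1),np.round(b).tolist()
def rz(d):
    d=np.radians(d);return np.array([[np.cos(d),-np.sin(d)],[np.sin(d),np.cos(d)]])
def tool(o=None):
    """tcp pos and 2D world directions of tool x,y"""
    o=o or robot.get_obs();R=cv2.Rodrigues(np.array(o["tcp_rot"],float))[0];return np.array(o["tcp_pos"]),R
E
python3 - <<'E'
from h import *
im=cv2.imread("pics/top0.png");C=cam("top")
for nm,lo,hi,z in [("yellow",(24,180,120),(35,255,255),159),("orange",(10,200,150),(22,255,255),14)]:
    for c in blobs(im,lo,hi,15)[:3]: print(nm,cv2.contourArea(c),cv2.boundingRect(c),rect(C,c,z))
p,R=tool();print(p,R.round(2).tolist())
K,Rw,t=cam("wrist");o=-Rw.T@t;print("wristcam",o.round(),K.round().tolist(),"fwd",Rw[2].round(2),"in tool",(R.T@(o-p)).round(), (R.T@Rw.T).round(2).tolist())
print(plane(C,[[322,167],[334,200],[320,187],[308,202]],14).round())
E
```

```text
yellow 1337.0 (217, 117, 51, 46) (array([594.3, -70.6]), array([112.4, 134.8]), -70.9, [[519.0, -25.0], [563.0, -153.0], [669.0, -116.0], [625.0, 11.0]])
yellow 135.0 (256, 154, 18, 13) (array([ 527.8, -141.9]), array([30.4, 54.6]), -70.9, [[505.0, -121.0], [522.0, -173.0], [551.0, -163.0], [533.0, -111.0]])
[ 247.57483562 -627.54959464  218.84577931] [[0.93, 0.37, -0.0], [0.37, -0.93, 0.0], [-0.0, -0.0, -1.0]]
wristcam [ 319. -598.  384.] [[290.0, 0.0, 255.0], [0.0, 290.0, 189.0], [0.0, 0.0, 1.0]] fwd [-0.25 -0.1  -0.96] in tool [  78.   -1. -165.] [[0.0, -0.96, -0.27], [1.0, 0.0, 0.0], [-0.0, -0.27, 0.96]]
[[ 521. -348.   14.]
 [ 404. -386.   14.]
 [ 451. -338.   14.]
 [ 399. -295.   14.]]
```

Cover centre is (594,-71), and its 112x135 size matches the given one. The plotter is yawed about +19°. The knife points about +18° near (404,-386). Next I move the wrist camera over it.

send_rows:
  deltas:
    - {"tx": 0.92, "ty": -0.64}
    - {"tx": 0.92, "ty": -0.64}
    - {"tx": 0.92, "ty": -0.64}
    - {"tx": 0.92, "ty": -0.64}
    - {"tx": 0.92, "ty": -0.64}
    - {"tx": 0.92, "ty": -0.64}
    - {"tx": 0.92, "ty": -0.64}
    - {"tx": 0.92, "ty": -0.64}
    - {"tx": 0.92, "ty": -0.64}
    - {"tx": 0.92, "ty": -0.64}

```text
validation failed for argument at $.de...
```

Run:
```python
from h import *
C=cam("wrist");im=get_image("wrist");cv2.imwrite("pics/w1.png",im);np.save("w1.npy",np.array(C,dtype=object),allow_pickle=True)
p,R=tool();print(p,np.degrees(np.arctan2(R[1,0],R[0,0])))
for c in blobs(im,(8,150,90),(23,255,255),100)[:4]: print(cv2.contourArea(c),cv2.boundingRect(c),rect(C,c,24))
```

```text
Traceback (most recent call last):
ValueError: could not broadcast input array from shape (3,3) into shape (3,)
```

View pics/w1.png

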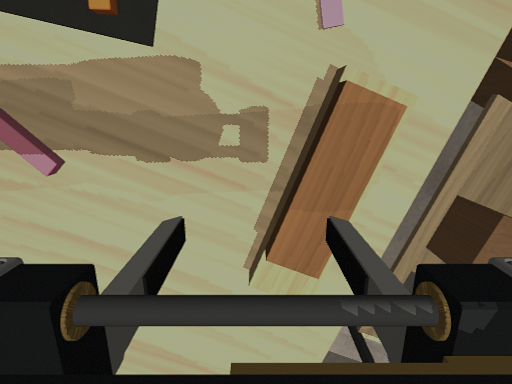

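The move was refused, so this picture only shows the start pose (the orange handle end is at top left, (100,3)). I'll resend with every key given.

send_rows:
  deltas:
    - {"tx": 0.92, "ty": -0.64, "tz": 0, "turn": 0}
    - {"tx": 0.92, "ty": -0.64, "tz": 0, "turn": 0}
    - {"tx": 0.92, "ty": -0.64, "tz": 0, "turn": 0}
    - {"tx": 0.92, "ty": -0.64, "tz": 0, "turn": 0}
    - {"tx": 0.92, "ty": -0.64, "tz": 0, "turn": 0}
    - {"tx": 0.92, "ty": -0.64, "tz": 0, "turn": 0}
    - {"tx": 0.92, "ty": -0.64, "tz": 0, "turn": 0}
    - {"tx": 0.92, "ty": -0.64, "tz": 0, "turn": 0}
    - {"tx": 0.92, "ty": -0.64, "tz": 0, "turn": 0}
    - {"tx": 0.92, "ty": -0.64, "tz": 0, "turn": 0}

```text
time: 1.15
tcp_pos: [403.4, -393.6, 219.4]
tcp_rot: [-3.086, -0.587, 0.0]
wrist_force: [0.1, -0.6, -0.6]
width: 94.1
grasp_force: 0.0
```

Run:
```python
from h import *
C=cam("wrist");im=get_image("wrist");cv2.imwrite("pics/w2.png",im)
p,R=tool();print(p,np.degrees(np.arctan2(R[1,0],R[0,0])))
for c in blobs(im,(8,150,90),(23,255,255),100)[:4]: print(cv2.contourArea(c),cv2.boundingRect(c),rect(C,c,24))
print(proj(C,[[597,-70,155]]))
```

```text
[ 406.42314402 -389.50370517  219.38773044] 21.782868246375866
1384.0 (237, 130, 21, 78) (array([ 401.8, -382.3]), array([24.5, 99.4]), 19.8, [[351.0, -388.0], [359.0, -411.0], [453.0, -377.0], [444.0, -354.0]])
242.5 (151, 125, 39, 22) (array([ 412.5, -278.7]), array([19.2, 45.6]), 77.2, [[398.0, -299.0], [417.0, -303.0], [427.0, -259.0], [408.0, -254.0]])
[[-154.91109953 -303.20505669]]
```

View pics/w2.png

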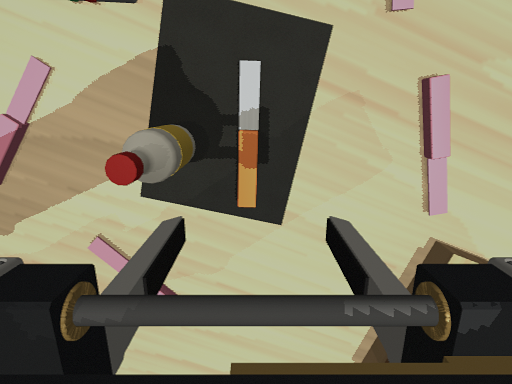

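Run:
```python
from h import *
C=cam("wrist");im=cv2.imread("pics/w2.png")
Rk=rz(19.8);k=np.array([401.8,-382.3])
for c in blobs(im,(0,150,60),(7,255,255),60)[:3]:
    m=cv2.moments(c);px=[m['m10']/m['m00'],m['m01']/m['m00']]
    P=plane(C,[px],156)[0][:2];print("cap",np.round(px),P.round(),"in handle frame",(Rk.T@(P-k)).round(1))
T=cam("top");it=cv2.imread("pics/top0.png")
for c in blobs(it,(0,150,60),(7,255,255),5)[:3]:
    m=cv2.moments(c);px=[m['m10']/m['m00'],m['m01']/m['m00']];P=plane(T,[px],158)[0][:2];print("top cap",np.round(px,1),P.round(),(Rk.T@(P-k)).round(1))
```

```text
cap [123. 168.] [ 396. -279.] in handle frame [30.  99.5]
top cap [310.2 199.8] [ 396. -284.] [27.8 94.6]
```

send_rows:
  deltas:
    - {"tx": 0.72, "ty": 0.71, "tz": 0, "turn": 0.4}
    - {"tx": 0, "ty": 0, "tz": 0.5, "turn": 0}
    - {"tx": 0, "ty": 0, "tz": 1, "turn": 0}
    - {"tx": 0, "ty": 0, "tz": 1, "turn": 0}
    - {"tx": 0, "ty": 0, "tz": 1, "turn": 0}
    - {"tx": 0, "ty": 0, "tz": 1, "turn": 0}
    - {"tx": 0, "ty": 0, "tz": 1, "turn": 0}
    - {"tx": 0, "ty": 0, "tz": 1, "turn": 0}
    - {"tx": 0, "ty": 0, "tz": 0.5, "turn": 0}
    - {"tx": 0, "ty": 0, "tz": 0, "turn": 0}

```text
time: 2.2
tcp_pos: [425.0, -403.9, 42.8]
tcp_rot: [-3.094, -0.532, 0.003]
wrist_force: [0.4, 0.4, 1.1]
width: 93.9
grasp_force: 0.0
```

send_rows:
  deltas:
    - {"tx": 0, "ty": 0, "tz": 0.6, "turn": 0}
    - {"tx": 0, "ty": 0, "tz": 0.3, "turn": 0}
    - {"tx": 0, "ty": 0, "tz": 0, "turn": 0}

```text
time: 2.5
tcp_pos: [425.8, -404.2, 21.3]
tcp_rot: [-3.095, -0.533, 0.001]
wrist_force: [-0.5, -0.9, 0.4]
width: 93.8
grasp_force: 0.0
```

send_rows:
  deltas:
    - {"tx": 0, "ty": 0, "tz": 0, "turn": 0}
    - {"tx": 0, "ty": 0, "tz": 0, "turn": 0}
    - {"tx": 0, "ty": 0, "tz": 0, "turn": 0}
    - {"tx": 0, "ty": 0, "tz": 0, "turn": 0}
    - {"tx": 0, "ty": 0, "tz": 0, "turn": 0}
    - {"tx": 0, "ty": 0, "tz": 0, "turn": 0}
    - {"tx": 0, "ty": 0, "tz": 0, "turn": 0}
    - {"tx": 0, "ty": 0, "tz": 0, "turn": 0}
  grip: 1
  newtons: 40

```text
time: 3.3
tcp_pos: [426.2, -404.5, 22.0]
tcp_rot: [-3.096, -0.533, -0.0]
wrist_force: [-0.5, 0.1, 1.0]
width: 33.6
grasp_force: 0.3
```

send_rows:
  deltas:
    - {"tx": 0, "ty": 0, "tz": 0, "turn": 0}
    - {"tx": 0, "ty": 0, "tz": 0, "turn": 0}
    - {"tx": 0, "ty": 0, "tz": 0, "turn": 0}
    - {"tx": 0, "ty": 0, "tz": 0, "turn": 0}

```text
time: 3.7
tcp_pos: [426.2, -404.6, 22.0]
tcp_rot: [3.096, 0.533, 0.0]
wrist_force: [-0.4, 0.2, -0.9]
width: 23.7
grasp_force: 39.5
```

send_rows:
  deltas:
    - {"tx": 0, "ty": 0, "tz": -0.5, "turn": 0}
    - {"tx": 0, "ty": 0, "tz": -1, "turn": 0}
    - {"tx": 0, "ty": 0, "tz": -1, "turn": 0}
    - {"tx": 0, "ty": 0, "tz": -1, "turn": 0}
    - {"tx": 0, "ty": 0, "tz": -1, "turn": 0}
    - {"tx": 0, "ty": 0, "tz": -1, "turn": 0}
    - {"tx": 0, "ty": 0, "tz": -1, "turn": 0}
    - {"tx": 0, "ty": 0, "tz": -1, "turn": 0}
    - {"tx": 0, "ty": 0, "tz": -0.5, "turn": 0}
    - {"tx": 0, "ty": 0, "tz": 0, "turn": 0}

```text
time: 4.7
tcp_pos: [426.7, -405.0, 224.0]
tcp_rot: [3.094, 0.532, 0.003]
wrist_force: [0.7, 0.3, -1.5]
width: 23.9
grasp_force: 39.5
```

Run:
```python
from h import *
C=cam("wrist");p,R=tool();im=get_image("wrist");cv2.imwrite("pics/w3.png",im)
print(p,np.degrees(np.arctan2(R[1,0],R[0,0])))
# knife: orange handle on plane of its top; blade = bright grey ahead
for c in blobs(im,(8,150,90),(23,255,255),100)[:2]:
    print(cv2.boundingRect(c)); print(rect(C,c,p[2]+4.5))
h=cv2.cvtColor(im,cv2.COLOR_BGR2HSV); 
print(proj(C,[p+R@np.array([x,y,5.5]) for x in(30,110) for y in(-12,12)]).round(), im[proj(C,[p+R@np.array([70,0,5.5])])[0].astype(int)[1],proj(C,[p+R@np.array([70,0,5.5])])[0].astype(int)[0]])
```

```text
[ 426.73585856 -405.0486037   223.9524932 ] 19.5208930724377
(236, 184, 41, 111)
(array([ 425.8, -404.3]), array([23.2, 72.7]), 17.8, [[388.0, -404.0], [395.0, -426.0], [464.0, -404.0], [457.0, -382.0]])
(8, 0, 82, 15)
(array([ 510.8, -267.5]), array([ 6.1, 39. ]), -70.4, [[501.0, -250.0], [515.0, -287.0], [520.0, -285.0], [507.0, -248.0]])
[[237. 189.]
 [276. 189.]
 [234.  46.]
 [279.  46.]] [205 204 202]
```

View pics/w3.png

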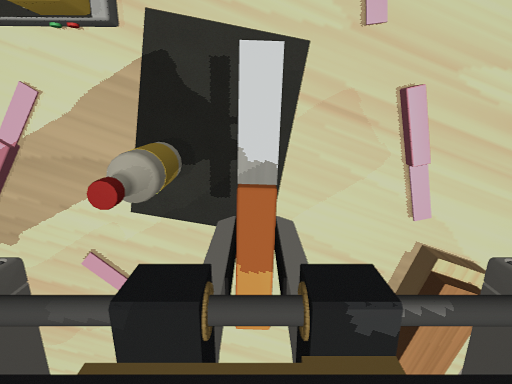

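The picture shows the blade held straight, spanning rows 41 to 186. The tip is about 112 mm ahead of the TCP, and the knife points about 1.9° to the right of tool x. Next I carry it over to in front of the slot, staying high.

send_rows:
  deltas:
    - {"tx": 0.34, "ty": -1, "tz": 0, "turn": -0.3}
    - {"tx": 0.34, "ty": -1, "tz": 0, "turn": 0}
    - {"tx": 0.34, "ty": -1, "tz": 0, "turn": 0}
    - {"tx": 0.34, "ty": -1, "tz": 0, "turn": 0}
    - {"tx": 0.34, "ty": -1, "tz": 0, "turn": 0}
    - {"tx": 0.34, "ty": -1, "tz": 0, "turn": 0}
    - {"tx": 0.34, "ty": -1, "tz": 0, "turn": 0}
    - {"tx": 0.34, "ty": -1, "tz": 0, "turn": 0}
    - {"tx": 0.34, "ty": -1, "tz": 0, "turn": 0}
    - {"tx": 0.34, "ty": -1, "tz": 0, "turn": 0}

```text
time: 5.75
tcp_pos: [415.6, -139.5, 220.7]
tcp_rot: [-3.088, -0.573, 0.003]
wrist_force: [0.6, -0.1, -1.3]
width: 23.6
grasp_force: 39.5
```

send_rows:
  deltas:
    - {"tx": 0, "ty": -0.4, "tz": 0, "turn": 0}
    - {"tx": 0, "ty": 0, "tz": 0, "turn": 0}
    - {"tx": 0, "ty": 0, "tz": 0, "turn": 0}

```text
time: 6.05
tcp_pos: [412.6, -132.1, 221.5]
tcp_rot: [-3.089, -0.572, 0.001]
wrist_force: [0.3, 0.5, -0.7]
width: 23.5
grasp_force: 39.5
```

Run:
```python
from h import *
C=cam("wrist");p,R=tool();im=get_image("wrist");cv2.imwrite("pics/w4.png",im)
print(p,np.degrees(np.arctan2(R[1,0],R[0,0])))
for c in blobs(im,(24,150,60),(36,255,255),100)[:4]:
    print(cv2.contourArea(c),cv2.boundingRect(c)); print(rect(C,c,159))
it=get_image("top");cv2.imwrite("pics/top4.png",it)
```

```text
[ 412.64131565 -132.13693549  221.52326433] 20.998225305221307
```

View pics/w4.png

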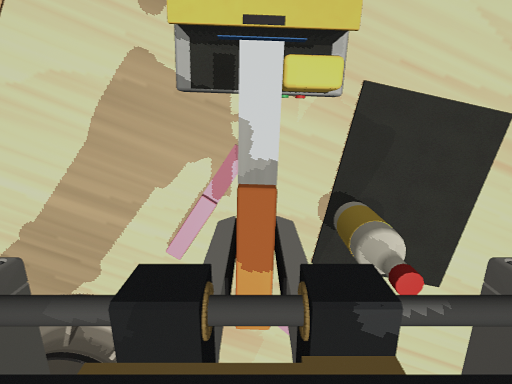

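The wrist view shows the yellow lip's lower edge running from (168,23) to (361,28), with the dark slot mark near (264,19). The blade tip is at row 41, columns 240–284. I'll measure these more closely.

Run:
```python
from h import *
C=cam("wrist");im=cv2.imread("pics/w4.png");p,R=tool()
m=cv2.inRange(cv2.cvtColor(im,cv2.COLOR_BGR2HSV),(22,150,60),(40,255,255))
def low(c):
    r=np.where(m[:45,c])[0]; return r.max() if len(r) else -1
cols=np.r_[178:236:4,292:352:4];pts=np.array([[c,low(c)+.5] for c in cols])
for z in(151,155,159):
    P=plane(C,pts,z)[:,:2];v=cv2.fitLine(P.astype(np.float32),cv2.DIST_HUBER,0,.01,.01).ravel();print(z,"edge dir",np.degrees(np.arctan2(v[1],v[0])).round(2))
    E=plane(C,[[168,23.5],[361,28]],z);print(" corners",E[:,:2].round(1).tolist(),"len",np.linalg.norm(E[1]-E[0]).round(1),"mid",E.mean(0)[:2].round(1))
print(im[0:45:2,264].tolist());print(im[0:45:2,200].tolist())
bl=plane(C,[[240,41],[284,41]],p[2]-8);print("tip",bl.round(1).tolist(),(R.T@(bl-p).T).T.round(1).tolist())
pl=lambda x,y,z:[*(np.array([597,-69.6])+rz(19.1)@np.array([x,y])),z]
q=[(-61,-68,159),(-61,68,159),(-55,0,155),(-55,-23,143),(-55,23,143),(-55,-68,75),(-55,68,75),(-100,-98,30),(-100,98,30)]
for a,b in zip(q,proj(C,[pl(*a) for a in q]).round(1)):print(a,b)
```

```text
151 edge dir -70.91
 corners [[517.8, -23.2], [565.5, -155.8]] len 140.9 mid [541.6 -89.5]
155 edge dir -70.91
 corners [[517.2, -24.6], [564.1, -154.9]] len 138.5 mid [540.7 -89.8]
159 edge dir -70.91
 corners [[516.7, -26.0], [562.8, -154.0]] len 136.1 mid [539.7 -90. ]
[[86, 190, 198], [87, 190, 199], [87, 190, 199], [87, 190, 199], [86, 189, 198], [86, 189, 198], [87, 190, 199], [90, 201, 210], [51, 47, 49], [49, 48, 52], [51, 50, 52], [52, 50, 53], [44, 80, 81], [41, 104, 131], [26, 27, 26], [23, 25, 24], [26, 26, 26], [26, 28, 28], [60, 49, 38], [60, 39, 21], [89, 76, 64], [206, 206, 203], [204, 204, 201]]
[[88, 192, 199], [88, 192, 199], [88, 191, 199], [88, 192, 199], [88, 192, 199], [88, 192, 199], [89, 193, 199], [88, 191, 199], [88, 192, 199], [88, 192, 199], [88, 192, 199], [89, 195, 201], [29, 77, 100], [24, 25, 23], [25, 26, 25], [26, 27, 26], [31, 32, 33], [30, 32, 32], [27, 28, 28], [29, 31, 30], [31, 31, 32], [29, 32, 31], [44, 51, 49]]
tip [[514.9, -83.5, 213.7], [523.4, -105.8, 213.7]] [[112.7, -9.1, 8.0], [112.7, 14.7, 8.0]]
(-61, -68, 159) [360.   29.6]
(-61, 68, 159) [167.2  22.5]
(-55, 0, 155) [264.1  18.2]
(-55, -23, 143) [294.1  24.1]
(-55, 23, 143) [233.1  21.9]
(-55, -68, 75) [330.9  45.2]
(-55, 68, 75) [192.1  40.2]
(-100, -98, 30) [342.9  96.2]
(-100, 98, 30) [175.4  90.4]
```

Run:
```python
import cv2;im=cv2.imread("pics/w4.png")[0:105,150:380];cv2.imwrite("pics/w4c.png",cv2.resize(im,None,fx=3.4,fy=3.4,interpolation=cv2.INTER_CUBIC))
```

```text
(no output)
```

View pics/w4c.png

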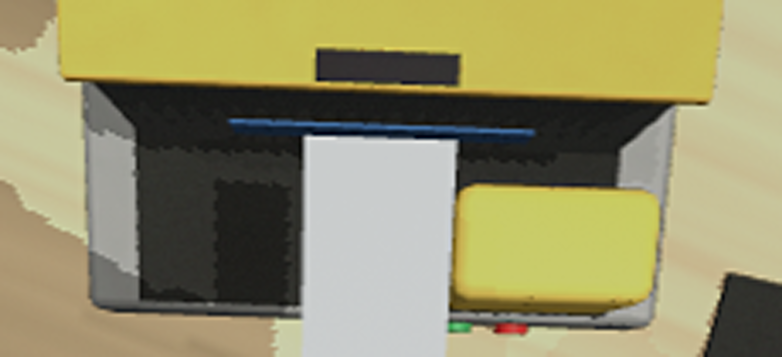

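The lip edge is 136.1 mm at z 159, which matches the given size. The yaw is 19.09° and the plotter origin is (597.3,-70.0). The tip is at plotter (-82, +2), so I lower to slot height.

send_rows:
  deltas:
    - {"tx": 0, "ty": 0.09, "tz": 0.6, "turn": 0}
    - {"tx": 0, "ty": 0, "tz": 1, "turn": 0}
    - {"tx": 0, "ty": 0, "tz": 0.8, "turn": 0}
    - {"tx": 0, "ty": 0, "tz": 0.2, "turn": 0}
    - {"tx": 0, "ty": 0, "tz": 0, "turn": 0}

```text
time: 6.65
tcp_pos: [413.4, -133.9, 156.6]
tcp_rot: [-3.088, -0.572, 0.002]
wrist_force: [-0.6, 0.1, -0.5]
width: 23.8
grasp_force: 39.5
```

```bash
cat >> h.py <<'E'
O=np.array([597.3,-70.0]);Y=19.1
def plo(P): return np.r_[rz(Y).T@(np.array(P)[:2]-O),P[2]]
def tip():
    p,R=tool();return plo(p+R@np.array([112.7,2.8,8.])).round(1),plo(p).round(1),np.degrees(np.arctan2(R[1,0],R[0,0])).round(2)
E
python3 - <<'E'
from h import *
print(tip())
C=cam("wrist");im=get_image("wrist");cv2.imwrite("pics/w5.png",im)
s=get_image("side");cv2.imwrite("pics/s5.png",s)
print(proj(cam("side"),[[*(O+rz(Y)@np.array([-61,0])),157],[*(O+rz(Y)@np.array([-82,0])),148]]))
E
```

```text
(array([-81.9,   0.7, 148.5]), array([-194.6,   -0.2,  156.6]), np.float64(20.99))
[[224.78690367 192.39195937]
 [230.89140981 194.77664771]]
```

send_rows:
  deltas:
    - {"tx": 0.5, "ty": 0.02, "tz": 0, "turn": 0}
    - {"tx": 0.5, "ty": 0.02, "tz": 0, "turn": 0}
    - {"tx": 0.3, "ty": 0, "tz": 0, "turn": 0}
    - {"tx": 0, "ty": 0, "tz": 0, "turn": 0}

```text
time: 7.15
tcp_pos: [445.9, -122.0, 157.1]
tcp_rot: [-3.088, -0.575, -0.001]
wrist_force: [0.8, -0.3, -1.1]
width: 23.5
grasp_force: 39.5
```

send_rows:
  deltas:
    - {"tx": 0.4, "ty": 0.02, "tz": 0, "turn": 0}
    - {"tx": 0.4, "ty": 0.02, "tz": 0, "turn": 0}
    - {"tx": 0, "ty": 0, "tz": 0, "turn": 0}

```text
time: 7.45
tcp_pos: [464.8, -115.8, 157.0]
tcp_rot: [-3.088, -0.575, -0.001]
wrist_force: [0.2, 0.1, -0.6]
width: 23.9
grasp_force: 39.5
```

Run:
```python
from h import *
t,p,a=tip();print(t,p,a)
# arc of tip about hinge: radius r, through theta; waypoints in tool units
r0=55-t[0]
W=[np.array([t[0],t[2]])]
for th in np.arange(10,116,7.5):
    r=r0-2; W.append(np.array([55-r*np.cos(np.radians(th)),155+r*np.sin(np.radians(th))]))
for a,b in zip(W,W[1:]): print(b.round(1),"tx %.2f tz %.2f"%((b-a)[0]/25,-(b-a)[1]/25))
```

```text
[-27.4   1.1 149.1] [-140.2    0.   157. ] 21.08
[-24.2 169. ] tx 0.13 tz -0.79
[-21.7 179.2] tx 0.10 tz -0.41
[-17.9 189. ] tx 0.15 tz -0.39
[-12.8 198.2] tx 0.20 tz -0.37
[ -6.6 206.7] tx 0.25 tz -0.34
[  0.7 214.3] tx 0.29 tz -0.30
[  8.9 220.9] tx 0.33 tz -0.26
[ 17.9 226.3] tx 0.36 tz -0.22
[ 27.5 230.6] tx 0.39 tz -0.17
[ 37.6 233.5] tx 0.40 tz -0.12
[ 48.  235.1] tx 0.42 tz -0.06
[ 58.5 235.3] tx 0.42 tz -0.01
[ 69.  234.2] tx 0.42 tz 0.05
[ 79.2 231.7] tx 0.41 tz 0.10
[ 89.  227.9] tx 0.39 tz 0.15
```

send_rows:
  deltas:
    - {"tx": 0.06, "ty": 0, "tz": -0.4, "turn": 0}
    - {"tx": 0.07, "ty": 0, "tz": -0.4, "turn": 0}
    - {"tx": 0.1, "ty": 0, "tz": -0.41, "turn": 0}
    - {"tx": 0.15, "ty": 0, "tz": -0.39, "turn": 0}
    - {"tx": 0.2, "ty": 0.01, "tz": -0.37, "turn": 0}
    - {"tx": 0.25, "ty": 0.01, "tz": -0.34, "turn": 0}
    - {"tx": 0.29, "ty": 0.01, "tz": -0.3, "turn": 0}
    - {"tx": 0.33, "ty": 0.01, "tz": -0.26, "turn": 0}
    - {"tx": 0, "ty": 0, "tz": 0, "turn": 0}

```text
time: 8.35
tcp_pos: [499.3, -103.8, 229.6]
tcp_rot: [3.088, 0.575, 0.003]
wrist_force: [0.4, 0.1, -0.3]
width: 23.6
grasp_force: 39.5
```

Run:
```python
from h import *
print(tip());im=get_image("wrist");cv2.imwrite("pics/w6.png",im)
s=get_image("side");q=proj(cam("side"),[[*O,180]])[0].astype(int);s=s[q[1]-60:q[1]+60,q[0]-80:q[0]+80]
w=im[:200,100:420];cv2.imwrite("pics/c6.png",np.hstack([cv2.resize(s,(480,360),interpolation=cv2.INTER_CUBIC),cv2.resize(w,(320,360))]))
```

```text
(array([  9.1,   1.2, 221.8]), array([-1.036e+02,  1.000e-01,  2.296e+02]), np.float64(21.08))
```

View pics/c6.png

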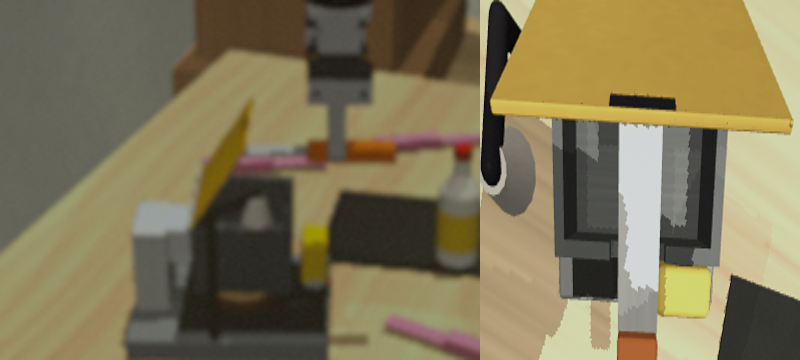

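The pry worked. In the side view (left half) the cover stands at about 60° on the blade tip, and in the wrist view (right half) the tub is open. I continue the arc.

send_rows:
  deltas:
    - {"tx": 0.36, "ty": 0.01, "tz": -0.2, "turn": 0}
    - {"tx": 0.39, "ty": 0.01, "tz": -0.15, "turn": 0}
    - {"tx": 0.4, "ty": 0.01, "tz": -0.1, "turn": 0}
    - {"tx": 0.42, "ty": 0.02, "tz": -0.04, "turn": 0}
    - {"tx": 0.42, "ty": 0.01, "tz": 0, "turn": 0}
    - {"tx": 0.42, "ty": 0.01, "tz": 0.05, "turn": 0}
    - {"tx": 0.4, "ty": 0.01, "tz": 0.08, "turn": 0}
    - {"tx": 0.2, "ty": 0.01, "tz": 0, "turn": 0}
    - {"tx": 0, "ty": 0, "tz": 0, "turn": 0}

```text
time: 9.35
tcp_pos: [569.2, -79.0, 237.3]
tcp_rot: [-3.088, -0.574, 0.001]
wrist_force: [-0.9, -0.6, 0.2]
width: 23.7
grasp_force: 39.5
```

Run:
```python
from h import *
print(tip());im=get_image("wrist");cv2.imwrite("pics/w7.png",im)
s=get_image("side");q=proj(cam("side"),[[*O,180]])[0].astype(int);s=s[q[1]-60:q[1]+60,q[0]-80:q[0]+80]
cv2.imwrite("pics/c7.png",np.hstack([cv2.resize(s,(480,360),interpolation=cv2.INTER_CUBIC),cv2.resize(im[:200,100:420],(320,360))]))
```

```text
(array([ 83.2,   1.8, 229.3]), array([-29.5,   0.7, 237.3]), np.float64(21.06))
```

The cover should now be at about 113°, estimated from the tip's position. I back the knife out and carry it to the mat.

send_rows:
  deltas:
    - {"tx": -0.6, "ty": -0.02, "tz": 0, "turn": 0}
    - {"tx": -1, "ty": -0.03, "tz": 0, "turn": 0}
    - {"tx": -1, "ty": -0.03, "tz": 0, "turn": 0}
    - {"tx": -1, "ty": -0.03, "tz": 0, "turn": 0}
    - {"tx": -1, "ty": -0.03, "tz": 0, "turn": 0}
    - {"tx": -1, "ty": -0.03, "tz": 0, "turn": 0}
    - {"tx": -0.5, "ty": 0.4, "tz": 0, "turn": 0}
    - {"tx": -0.31, "ty": 1, "tz": 0, "turn": 0}
    - {"tx": -0.31, "ty": 1, "tz": 0, "turn": 0}
    - {"tx": -0.31, "ty": 1, "tz": 0, "turn": 0}

```text
time: 10.45
tcp_pos: [432.4, -219.1, 238.1]
tcp_rot: [3.088, 0.572, 0.001]
wrist_force: [0.3, -0.4, -1.4]
width: 23.7
grasp_force: 39.5
```

send_rows:
  deltas:
    - {"tx": -0.31, "ty": 1, "tz": 0, "turn": 0}
    - {"tx": -0.31, "ty": 1, "tz": 0, "turn": 0}
    - {"tx": -0.31, "ty": 1, "tz": 0, "turn": 0}
    - {"tx": -0.31, "ty": 1, "tz": 0, "turn": 0}
    - {"tx": -0.31, "ty": 1, "tz": 0, "turn": 0}
    - {"tx": -0.31, "ty": 1, "tz": 0, "turn": 0}
    - {"tx": -0.31, "ty": 0.9, "tz": 0, "turn": 0}
    - {"tx": 0, "ty": 0, "tz": 0, "turn": 0}
    - {"tx": 0, "ty": 0, "tz": 0, "turn": 0}

```text
time: 11.35
tcp_pos: [443.9, -398.4, 237.7]
tcp_rot: [-3.089, -0.571, 0.0]
wrist_force: [0.3, 1.4, 0.9]
width: 23.8
grasp_force: 39.5
```

View pics/c7.png

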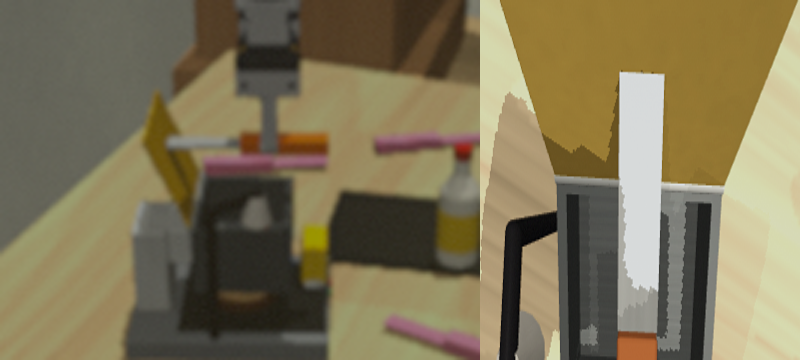

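The cover leans back well past upright. Now I lower the knife onto the mat.

send_rows:
  deltas:
    - {"tx": 0, "ty": 0.12, "tz": 0.5, "turn": 0}
    - {"tx": 0, "ty": 0, "tz": 1, "turn": 0}
    - {"tx": 0, "ty": 0, "tz": 1, "turn": 0}
    - {"tx": 0, "ty": 0, "tz": 1, "turn": 0}
    - {"tx": 0, "ty": 0, "tz": 1, "turn": 0}
    - {"tx": 0, "ty": 0, "tz": 1, "turn": 0}
    - {"tx": 0, "ty": 0, "tz": 1, "turn": 0}
    - {"tx": 0, "ty": 0, "tz": 1, "turn": 0}
    - {"tx": 0, "ty": 0, "tz": 0.5, "turn": 0}
    - {"tx": 0, "ty": 0, "tz": 0, "turn": 0}

```text
time: 12.35
tcp_pos: [445.1, -399.9, 36.0]
tcp_rot: [-3.086, -0.574, 0.003]
wrist_force: [0.0, 0.6, -0.9]
width: 23.7
grasp_force: 39.5
```

send_rows:
  deltas:
    - {"tx": 0, "ty": 0, "tz": 0.3, "turn": 0}
    - {"tx": 0, "ty": 0, "tz": 0.2, "turn": 0}
    - {"tx": 0, "ty": 0, "tz": 0, "turn": 0}

```text
time: 12.65
tcp_pos: [446.0, -401.2, 25.2]
tcp_rot: [3.089, 0.573, 0.0]
wrist_force: [0.2, -0.0, -0.2]
width: 24.1
grasp_force: 39.5
```

send_rows:
  deltas:
    - {"tx": 0, "ty": 0, "tz": 0.1, "turn": 0}
    - {"tx": 0, "ty": 0, "tz": 0.05, "turn": 0}
    - {"tx": 0, "ty": 0, "tz": 0, "turn": 0}

```text
time: 12.95
tcp_pos: [446.2, -401.4, 22.0]
tcp_rot: [3.088, 0.573, 0.001]
wrist_force: [-1.7, 0.3, 4.4]
width: 23.7
grasp_force: 39.5
```

send_rows:
  deltas:
    - {"tx": 0, "ty": 0, "tz": 0, "turn": 0}
    - {"tx": 0, "ty": 0, "tz": 0, "turn": 0}
    - {"tx": 0, "ty": 0, "tz": 0, "turn": 0}
    - {"tx": 0, "ty": 0, "tz": 0, "turn": 0}
    - {"tx": 0, "ty": 0, "tz": 0, "turn": 0}
    - {"tx": 0, "ty": 0, "tz": 0, "turn": 0}
  grip: -0.3

```text
time: 13.55
tcp_pos: [446.0, -401.2, 21.5]
tcp_rot: [-3.089, -0.573, 0.0]
wrist_force: [0.5, -0.6, 0.7]
width: 60.8
grasp_force: 0.0
```

send_rows:
  deltas:
    - {"tx": 0, "ty": 0, "tz": -0.4, "turn": 0}
    - {"tx": 0, "ty": 0, "tz": -1, "turn": 0}
    - {"tx": 0, "ty": 0, "tz": -1, "turn": 0}
    - {"tx": 0, "ty": 0, "tz": -1, "turn": 0}
    - {"tx": 0, "ty": 0, "tz": -1, "turn": 0}
    - {"tx": 0, "ty": 0, "tz": -1, "turn": 0}
    - {"tx": 0, "ty": 0, "tz": -1, "turn": 0}
    - {"tx": 0, "ty": 0, "tz": -1, "turn": 0}
    - {"tx": 0, "ty": 0, "tz": -1, "turn": 0}
    - {"tx": 0, "ty": 0, "tz": -1, "turn": 0}

```text
time: 14.55
tcp_pos: [445.7, -401.1, 258.4]
tcp_rot: [3.089, 0.573, 0.001]
wrist_force: [0.5, -0.2, 0.0]
width: 61.0
grasp_force: 0.0
```

Run:
```python
from h import *
C=cam("wrist");im=get_image("wrist");cv2.imwrite("pics/w8.png",im)
for c in blobs(im,(8,150,90),(23,255,255),100)[:3]: print(cv2.boundingRect(c),rect(C,c,24))
for c in blobs(im,(0,0,0),(180,255,75),3000)[:3]: print("mat",cv2.boundingRect(c),rect(C,c,4))
for c in blobs(im,(0,150,60),(7,255,255),60)[:2]:
    m=cv2.moments(c);print("cap",plane(C,[[m['m10']/m['m00'],m['m01']/m['m00']]],156).round())
print(tip())
```

```text
(246, 142, 20, 69) (array([ 430.4, -405.8]), array([24.7, 99.5]), 18.6, [[379.0, -410.0], [387.0, -433.0], [481.0, -402.0], [474.0, -378.0]])
(33, 0, 76, 37) (array([ 535.7, -121.6]), array([39.5, 91.9]), -68.9, [[501.0, -86.0], [534.0, -172.0], [571.0, -157.0], [538.0, -72.0]])
(144, 152, 40, 39) (array([ 401. , -286.8]), array([36.7, 58.1]), 58.5, [[370.0, -302.0], [401.0, -321.0], [432.0, -272.0], [401.0, -252.0]])
mat (0, 30, 512, 354) (array([ 336.9, -443.8]), array([585.7, 940.9]), -69.0, [[-105.0, -109.0], [232.0, -988.0], [779.0, -778.0], [442.0, 100.0]])
cap [[ 394. -283.  156.]]
(array([-137.9, -263.6,  254.9]), array([-250.7, -264.6,  262.6]), np.float64(21.02))
```

send_rows:
  deltas:
    - {"tx": 0.95, "ty": -1, "tz": 0, "turn": 0}
    - {"tx": 0.95, "ty": -1, "tz": 0, "turn": 0}
    - {"tx": 0.95, "ty": -1, "tz": 0, "turn": 0}
    - {"tx": 0.95, "ty": -1, "tz": 0, "turn": 0}
    - {"tx": 0.95, "ty": -1, "tz": 0, "turn": 0}
    - {"tx": 0.95, "ty": -1, "tz": 0, "turn": 0}
    - {"tx": 0.95, "ty": -1, "tz": 0, "turn": 0}
    - {"tx": 0.95, "ty": -1, "tz": 0, "turn": 0}
    - {"tx": 0.95, "ty": -1, "tz": 0, "turn": 0}
    - {"tx": 0.95, "ty": -1, "tz": 0, "turn": 0}

```text
time: 15.6
tcp_pos: [578.2, -81.3, 257.3]
tcp_rot: [3.089, 0.573, 0.001]
wrist_force: [1.2, -0.3, -0.7]
width: 60.9
grasp_force: 0.0
```

send_rows:
  deltas:
    - {"tx": 0, "ty": 0, "tz": 0, "turn": -1}
    - {"tx": 0, "ty": 0, "tz": 0, "turn": -1}
    - {"tx": 0, "ty": 0, "tz": 0, "turn": -1}
    - {"tx": 0, "ty": 0, "tz": 0, "turn": -1}
    - {"tx": 0, "ty": 0, "tz": 0, "turn": -1}
    - {"tx": 0, "ty": 0, "tz": 0, "turn": -1}
    - {"tx": 0, "ty": 0, "tz": 0, "turn": -0.6}
    - {"tx": 0, "ty": 0, "tz": 0, "turn": 0}
    - {"tx": 0, "ty": 0, "tz": 0, "turn": 0}

```text
time: 16.5
tcp_pos: [577.9, -82.7, 256.9]
tcp_rot: [2.8, 1.424, 0.0]
wrist_force: [0.0, -0.1, 0.7]
width: 61.2
grasp_force: 0.0
```

Run:
```python
from h import *
C=cam("wrist");im=get_image("wrist");cv2.imwrite("pics/w9.png",im)
print(tip()[1:],robot.get_obs()["joint_positions"].round(2))
h=cv2.cvtColor(im,cv2.COLOR_BGR2HSV);m=cv2.inRange(h,(0,120,50),(9,255,255))|cv2.inRange(h,(170,120,50),(180,255,255))
for c in cv2.findContours(m,0,1)[0]:
    if cv2.contourArea(c)<25: continue
    mm=cv2.moments(c);px=[mm['m10']/mm['m00'],mm['m01']/mm['m00']]
    for z in(118,128):print(cv2.contourArea(c),np.round(px,1),cv2.boundingRect(c),plo(plane(C,[px],z)[0]).round(1))
print("exp",proj(C,[[*(O+rz(Y)@np.array([-22,0])),118],[*(O+rz(Y)@np.array([-47,0])),155]]))
print("mat",plane(cam("top"),[[340,147],[354,216],[300,227],[286,156]],4)[:,:2].round())
```

```text
(array([-22.5,  -5.6, 256.8]), np.float64(53.93)) [ 0.3   0.26 -0.32  1.76  0.09  1.14 -0.68]
157.5 [251.8 179.3] (244, 171, 16, 18) [-21.4   0.3 118. ]
157.5 [251.8 179.3] (244, 171, 16, 18) [-19.4   1.6 128. ]
exp [[251.74407719 179.88208207]
 [236.7388076  209.39287241]]
mat [[ 593. -417.]
 [ 347. -456.]
 [ 312. -265.]
 [ 565. -223.]]
```

The knob is at plotter (-21.4, 0.3), as expected. The knife lies inside the mat's corners. I narrow the fingers and descend diagonally, clear of the lamp.

send_rows:
  deltas:
    - {"tx": 0.18, "ty": -0.16, "tz": 0.4, "turn": 0}
    - {"tx": 0, "ty": 0, "tz": 0.8, "turn": 0}
    - {"tx": 0, "ty": 0, "tz": 1, "turn": 0}
    - {"tx": 0, "ty": 0, "tz": 0.8, "turn": 0}
    - {"tx": 0, "ty": 0, "tz": 0, "turn": 0}
    - {"tx": 0, "ty": 0, "tz": 0, "turn": 0}
  grip: 0.4
  newtons: 12

```text
time: 17.15
tcp_pos: [577.3, -76.2, 181.5]
tcp_rot: [-2.798, -1.427, 0.001]
wrist_force: [-0.5, 0.8, 0.3]
width: 27.9
grasp_force: 0.0
```

Run:
```python
from h import *
C=cam("wrist");im=get_image("wrist");cv2.imwrite("pics/w10.png",im)
print(tip()[1:],robot.get_obs()["width"])
h=cv2.cvtColor(im,cv2.COLOR_BGR2HSV);m=cv2.inRange(h,(0,120,50),(9,255,255))|cv2.inRange(h,(170,120,50),(180,255,255))
for c in cv2.findContours(m,0,1)[0]:
    if cv2.contourArea(c)<25: continue
    mm=cv2.moments(c);px=[mm['m10']/mm['m00'],mm['m01']/mm['m00']]
    for z in(120,128):print(cv2.contourArea(c),np.round(px,1),cv2.boundingRect(c),plo(plane(C,[px],z)[0]).round(1))
cv2.imwrite("pics/w10c.png",cv2.resize(im[80:340,96:416],(800,600),interpolation=cv2.INTER_CUBIC)[:, :])
```

```text
(array([-20.6,   0.4, 182.2]), np.float64(54.03)) 28.132223431961513
289.5 [256.2 207.1] (245, 196, 22, 23) [-21.3   0.3 120. ]
289.5 [256.2 207.1] (245, 196, 22, 23) [-19.1   1.9 128. ]
```

View pics/w10c.png

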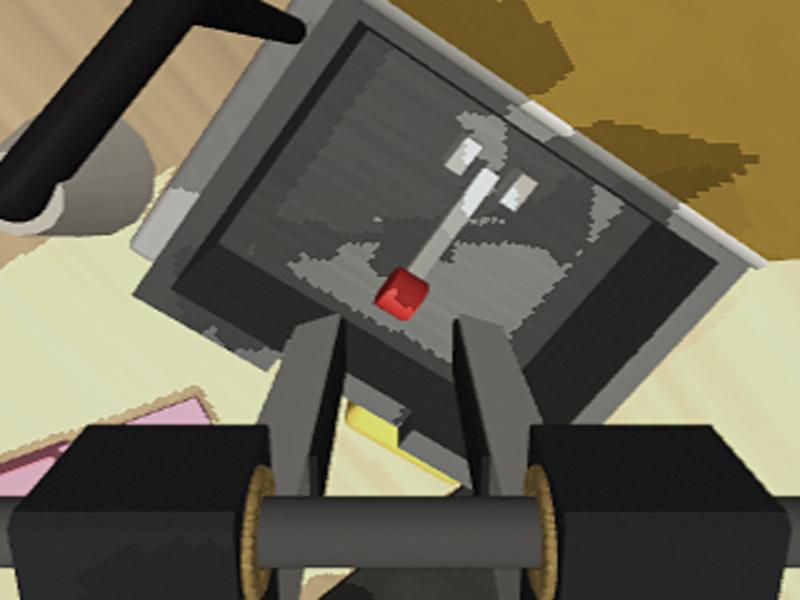

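The last view shows the red knob centred between the fingers, with the thin lever behind it. The fingers and lamp are clear, so I descend.

send_rows:
  deltas:
    - {"tx": 0, "ty": 0, "tz": 0.6, "turn": 0}
    - {"tx": 0, "ty": 0, "tz": 0.6, "turn": 0}
    - {"tx": 0, "ty": 0, "tz": 0.4, "turn": 0}
    - {"tx": 0, "ty": 0, "tz": 0, "turn": 0}

```text
time: 17.6
tcp_pos: [576.3, -76.6, 139.6]
tcp_rot: [-2.797, -1.426, 0.004]
wrist_force: [-1.5, -0.0, -0.1]
width: 28.0
grasp_force: 0.0
```

send_rows:
  deltas:
    - {"tx": 0, "ty": 0, "tz": 0.3, "turn": 0}
    - {"tx": 0, "ty": 0, "tz": 0.2, "turn": 0}
    - {"tx": 0, "ty": 0, "tz": 0, "turn": 0}

```text
time: 17.9
tcp_pos: [577.1, -76.6, 128.4]
tcp_rot: [-2.798, -1.427, 0.001]
wrist_force: [-0.2, 1.2, -0.0]
width: 28.4
grasp_force: 0.0
```

No contact so far. Now close on the knob.

send_rows:
  deltas:
    - {"tx": 0, "ty": 0, "tz": 0, "turn": 0}
    - {"tx": 0, "ty": 0, "tz": 0, "turn": 0}
    - {"tx": 0, "ty": 0, "tz": 0, "turn": 0}
    - {"tx": 0, "ty": 0, "tz": 0, "turn": 0}
  grip: 1
  newtons: 10

```text
time: 18.3
tcp_pos: [577.7, -76.8, 129.3]
tcp_rot: [2.798, 1.427, 0.001]
wrist_force: [1.5, -1.0, -0.8]
width: 16.3
grasp_force: 9.8
```

send_rows:
  deltas:
    - {"tx": 0.05, "ty": 0.03, "tz": -0.2, "turn": 0}
    - {"tx": 0.05, "ty": 0.04, "tz": -0.2, "turn": 0}
    - {"tx": 0.08, "ty": 0.06, "tz": -0.19, "turn": 0}
    - {"tx": 0.09, "ty": 0.06, "tz": -0.18, "turn": 0}
    - {"tx": 0.11, "ty": 0.08, "tz": -0.16, "turn": 0}
    - {"tx": 0.11, "ty": 0.08, "tz": -0.16, "turn": 0}
    - {"tx": 0.13, "ty": 0.09, "tz": -0.13, "turn": 0}
    - {"tx": 0.14, "ty": 0.1, "tz": -0.13, "turn": 0}
    - {"tx": 0.12, "ty": 0.08, "tz": -0.08, "turn": 0}
    - {"tx": 0.11, "ty": 0.08, "tz": -0.07, "turn": 0}

```text
time: 19.3
tcp_pos: [605.9, -66.5, 166.6]
tcp_rot: [-2.798, -1.427, 0.001]
wrist_force: [-6.9, -2.4, -2.8]
width: 16.5
grasp_force: 10.0
```

Run:
```python
from h import *
C=cam("wrist");im=get_image("wrist");cv2.imwrite("pics/w11.png",im)
print(tip()[1:],robot.get_obs()["width"],robot.get_obs()["wrist_force"].round(1))
h=cv2.cvtColor(im,cv2.COLOR_BGR2HSV);m=cv2.inRange(h,(0,120,50),(9,255,255))|cv2.inRange(h,(170,120,50),(180,255,255))
for c in cv2.findContours(m,0,1)[0]:
    if cv2.contourArea(c)<25: continue
    mm=cv2.moments(c);px=[mm['m10']/mm['m00'],mm['m01']/mm['m00']]
    for z in(130,150,160):print(cv2.contourArea(c),np.round(px,1),cv2.boundingRect(c),plo(plane(C,[px],z)[0]).round(1))
```

```text
(array([  9.3,   0.5, 166.6]), np.float64(54.05)) 16.54301169950782 [-5.9 -1.4 -0.5]
462.0 [255.2 232. ] (243, 218, 26, 29) [ -0.7  -5.6 130. ]
462.0 [255.2 232. ] (243, 218, 26, 29) [  6.6  -0.5 150. ]
462.0 [255.2 232. ] (243, 218, 26, 29) [ 10.3   2.  160. ]
```

The arm feels a stop: 6–7 N against it, with the knob at about (8.5, z 155) as predicted for full up. I release and rise.

send_rows:
  deltas:
    - {"tx": 0, "ty": 0, "tz": 0, "turn": 0}
    - {"tx": 0, "ty": 0, "tz": 0, "turn": 0}
    - {"tx": 0, "ty": 0, "tz": 0, "turn": 0}
    - {"tx": 0, "ty": 0, "tz": 0, "turn": 0}
  grip: 0.3

```text
time: 19.75
tcp_pos: [606.2, -66.8, 166.6]
tcp_rot: [2.799, 1.427, 0.001]
wrist_force: [0.0, -0.0, -0.4]
width: 32.9
grasp_force: 0.0
```

send_rows:
  deltas:
    - {"tx": 0, "ty": 0, "tz": -0.5, "turn": 0}
    - {"tx": 0, "ty": 0, "tz": -1, "turn": 0}
    - {"tx": 0, "ty": 0, "tz": -1, "turn": 0}
    - {"tx": 0, "ty": 0, "tz": -1, "turn": 0}
    - {"tx": 0, "ty": 0, "tz": -1, "turn": 0}
    - {"tx": 0, "ty": 0, "tz": 0, "turn": 0}
    - {"tx": 0, "ty": 0, "tz": 0, "turn": 0}

```text
time: 20.45
tcp_pos: [606.2, -66.9, 280.0]
tcp_rot: [2.798, 1.426, 0.002]
wrist_force: [0.3, -0.2, -0.2]
width: 33.1
grasp_force: 0.0
```

Run:
```python
from h import *
C=cam("wrist");im=get_image("wrist");cv2.imwrite("pics/w12.png",im)
print(tip()[1:])
h=cv2.cvtColor(im,cv2.COLOR_BGR2HSV);m=cv2.inRange(h,(0,120,50),(9,255,255))|cv2.inRange(h,(170,120,50),(180,255,255))
for c in cv2.findContours(m,0,1)[0]:
    if cv2.contourArea(c)<25: continue
    mm=cv2.moments(c);px=[mm['m10']/mm['m00'],mm['m01']/mm['m00']]
    for z in(118,150,160):print(cv2.contourArea(c),np.round(px,1),cv2.boundingRect(c),plo(plane(C,[px],z)[0]).round(1))
for a in(.7,.9,1.0):
    q=a+.153;print(a,proj(C,[[*(O+rz(Y)@np.array([30-53*np.cos(q),0])),108+53*np.sin(q)]]).round(1))
# cover lip in the side view: yellow points near head
S=cam("side");s=get_image("side");t=get_image("top");T=cam("top")
for c in blobs(t,(22,130,60),(36,255,255),60)[:3]: print("top",cv2.boundingRect(c))
for th in(1.7,1.85,2.0): print(th,[proj(k,[[*(O+rz(Y)@np.array([55-116*np.cos(th),y])),157+116*np.sin(th)] for y in(-68,68)]).round(1).tolist() for k in(S,T)])
for c in blobs(s,(20,130,60),(36,255,255),40)[:3]: print("side",cv2.boundingRect(c),c[c[:,0,1].argmin(),0])
```

```text
(array([9.100e+00, 1.000e-01, 2.791e+02]), np.float64(54.03))
165.5 [254.4 187. ] (246, 178, 17, 18) [  0.2  -4.8 118. ]
165.5 [254.4 187. ] (246, 178, 17, 18) [7.3e+00 1.0e-01 1.5e+02]
165.5 [254.4 187. ] (246, 178, 17, 18) [  9.5   1.6 160. ]
0.7 [[248.  195.5]]
0.9 [[252.6 190.7]]
1.0 [[255.2 187.7]]
top (333, 178, 15, 28)
1.7 [[[187.1, 153.1], [183.0, 169.9]], [[254.4, 101.9], [211.7, 117.1]]]
1.85 [[[182.2, 153.9], [177.6, 170.9]], [[252.5, 97.0], [209.9, 112.2]]]
2.0 [[[177.5, 155.5], [172.6, 172.5]], [[250.6, 92.7], [208.3, 107.8]]]
side (173, 157, 19, 43) [178 157]
side (271, 196, 16, 15) [272 196]
side (226, 200, 10, 20) [228 200]
```

```bash
python3 -c "
from plant import workorder;print(workorder.finish_job())"
```

```text
the job is handed in; nothing more can be done
None
```

The job is handed in at about 20 s of the 70 s allowed: the knife pried the cover back to about 2.0 rad, then was laid flat on the rubber mat and released, and the pen-lift lever was raised to its stop; the glue had not moved, but I didn't re-measure the slice or the other bench items at the end.

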